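# Turn the heating control's inner knob up to its limit and store it

### The job

On the heating control unit, turn only the small inner knob clockwise until you feel it come to rest snugly against the limit stop hidden inside the outer ring. Be gentle: the ring is the installer's setting and must not be dragged along or rammed. Let go of the knob without turning it back off the stop, then press the round button on the unit all the way in and let it come out again to store the setting; leave everything else where it is.

Things in the scene. Friction and masses are not known exactly. Their poses are not given: they have to be found in the camera images.
- unit: Heating control unit: white metal box lying flat and fixed on the worktop, 200 mm (its x) by 320 mm (its y) by 80 mm tall. Origin: centre of its underside; its top face is at z = 80 mm. The concentric dial is centred at (0, 70) mm of its frame, the button at (-35, -100) mm. It stands in a different place and yaw each time.
- ring (a joint): Angle of the grey ribbed outer ring about the dial's upright axis, rad, growing clockwise from above. 84 mm wide, 12 mm tall, flat top 92 mm above the worktop. Friction holds it with 0.4 N m. Hidden inside, 30 mm from the axis, is a slightly springy limit stop, clamped to the ring at an unknown angle: no reading or picture shows it (its centre, lug_pin, is not reported).
- knob (a joint): Angle of the white inner knob about the same axis, rad, growing clockwise from above; at 0 its pointer lies along the unit's -x. Friction 0.03 N m, stays where left. From its start it turns 0.4 to 1.3 rad clockwise to the hidden stop; from there the torque rises by 0.04 N m per 0.01 rad. Snug is 2 to 9 N at the stop: 0.06 to 0.27 N m, 0.015 to 0.06 rad past first touch.
- knob_grip (a point): Point on the dial's axis within the inner knob's upright bar grip, 118 mm above the worktop. The bar is 14 mm thick, 40 mm long (along the pointer's direction; this frame's x points away from the pointer's tip), plain upright flat sides, standing from 96 to 130 mm above the worktop, centred on the axis. Below it lie only the pointer and the ring.
- knob_pointer (a point): Point on the middle line of the knob's flat pointer, 30 mm from the axis, 97 mm above the worktop. The pointer is a straight bar 7 mm wide, 6 mm tall (93 to 99 mm above the worktop), from under the bar grip out to 36 mm from the axis.
- button (a joint): How far the button is pressed, m: 0 out, 0.006 all the way in (about 5 N, sprung, returns by itself).
- button_top (a point): Centre of the top of the round white push button: 26 mm diameter, 102 mm above the worktop when out, in a grey collar 42 mm wide whose top is 92 mm above the worktop.
- tin: Bystander: small open steel tin, 44 mm wide, 22 mm tall, standing on the unit's top at its corner near (65, -125) mm. Origin: centre of its underside.
- mug: Bystander: blue mug, 80 mm wide, 95 mm tall, to the left of the unit. Origin: centre of its underside.
- screwdriver: Bystander: screwdriver lying on the worktop on the right, near the robot. Origin at its middle.
- spray: Bystander: blue bottle, 60 mm wide, 170 mm tall, on the right. Origin: centre of its underside.
- fixings: Bystander: cardboard box 90 x 60 x 40 mm on the worktop at the left. Origin: centre of its underside.
- padlock: Bystander: brass padlock lying flat, 36 x 45 x 20 mm body, on the right. Origin: centre of its body's underside.
- offcut: Bystander: copper pipe offcut 130 mm long, 22 mm thick, lying on the left near the robot. Origin: under its middle.
- ring_mark (a point): Small white line on the ring's top face, 35 mm from the axis (at ring angle 0 on the unit's -x side of the axis). It only shows whether the ring has turned (it must stay within 2 mm); it says nothing about where the hidden stop is.

How it is judged:
On the way, in this order (a step that is already met when the one before it is completed fails the run):
1. the knob is turned snugly against the hidden stop (at least 2 N) (contact force between knob and ring above 2 N), for 0.2 s.
2. the knob has been let go (contact force between the fingers and knob below 0.05 N), for 0.2 s.
3. the button is pressed in (value of joint button above 0.005 m), for 0.1 s.
At the end, for the whole second after the job is handed in: The knob still rests at the hidden stop (turned back off it by less than about 0.05 rad), the ring's mark is within 2 mm of where it started, the button is out again, nothing moves (horizontal distance between knob_pointer and lug_pin below 0.009 m and distance of ring_mark from where it was at the start of the episode below 0.002 m and value of joint button below 0.001 m and velocity of joint knob below 0.05 rad/s); the robot touches nothing.
It fails at once if the outer ring is dragged (its mark moved more than 2 mm) (distance of ring_mark from where it was at the start of the episode above 0.002 m).
It fails at once if the knob is rammed against the stop (more than 9 N) (contact force between knob and ring above 9 N).
It fails at once if the button is pressed before the knob is at the stop (value of joint button above 0.003 m and horizontal distance between knob_pointer and lug_pin above 0.009 m).
It fails at once if something else on the worktop is moved by more than 15 mm (distance of any of tin, mug, screwdriver, spray, fixings, padlock, offcut from where it was at the start of the episode above 0.015 m).
It also fails if it takes over 70 s, if anything falls off the work surface, if the arm or the gripper's body presses on something with over 40 N, if the wrist force passes 120 N, or if a joint passes its speed limit or range.

### The arm

A 7-joint arm with a two-finger parallel gripper is mounted at the origin on the work surface. World frame = base frame: x ahead of the robot, y to its left, z up, the work surface at z = 0. Lengths are in m, angles in rad, forces in N, time in s.
With the tool pointing down it reaches from about 0.425 to 0.875 m from the base axis. Payload 4.7 kg.
Tool frame: the origin (TCP) lies on the centre line of the jaws, within the pads' length; the fingertips stand ahead of it and the grasp point (between the pads) lies 2 mm behind it (nose_length is the z of the fingertips in the tool frame, in m); z points along the fingers, y is the line along which they close (so a half turn about z gives the same grasp; the last joint's range is limited). The gripper opens to 87 mm and grips with 3 to 60 N. Pads are 19 mm wide; open, the fingers measure 117 mm over their backs; the gripper's body (75 mm by 190 mm) begins 51 mm behind the grasp point.
Start: joints at [1.34, 0.321, -0.07, 1.45, 0.023, 1.371, -0.057], TCP at [0.158, -0.631, 0.204] pointing down, gripper open.
Joint ranges: [-2.86, 2.86], [-0.3, 2.09], [-1.38, 1.24], [0.06, 2.45], [-1.56, 4.7], [0.09, 2.05], [-2.69, 2.69]. Speed limits (rad/s): [2.57, 2.57, 3.14, 3.14, 3.14, 3.14, 3.14].

### API

Orientations are given as a rotation vector (axis times angle).
In Python, from bench import * gives the robot as it stands.
- The arm moves only by the tool send_rows, never from a script. Its arguments are lists of equal length, an entry for each row: "xyz": the shift along the tool's x, y, z in mm, a list of three; "dr": the turn, a rotation vector about the tool's x, y, z in rad, a list of three. A call has exactly 10 rows; each row is the pose to reach, as a shift and turn from the pose commanded when the call began, along the tool's axes at that moment; what a row does not reach only later rows make up. A row lasts 1/12 s, in which the tool goes at most 41.7 mm and 7.16 degrees, less where a joint would pass 70% of its speed; a pose out of reach is approached as far as the arm can. A call with a gripper value outside its range is refused whole. "jaw" is the finger opening in mm, from 0 to 87, set as the call begins (left out, the last holds). The fingers move at their own pace and stop on an object; "grip_force" is the grip in N (left out, the last holds). Time passes only in rows, so rows that repeat a pose let the fingers close, or fill a call up. It gives the time, the measured TCP pose, the force, the opening and the grip force at its end, in the units of the state.
- get_state(): the state, without advancing time (a new reading comes with each control period).
- get_image(name): name is "side" or "top"; returns the picture (400x640x3 uint8, red, green, blue); there is no depth.
- calibration(name): a dict with "vfov" (degrees; the focal length in pixels is half the picture's height over the tangent of half this angle, whatever the lens; pixels are square), "cx", "cy" (the principal point, pixels), "k1" (the pictures are not rectified: a ray, as slopes to the right and down, at radius r is drawn at 1 + k1 r^2 times it, then the intrinsics apply), "rvec" (rotation vector, rad) and "tvec" (3), from world to camera coordinates, as OpenCV has them. Camera axes: x right, y down, z forward; pixel columns grow to the right and rows downward; lengths in m; the calibration is good to about 2 mm. A picture is of the moment at which its call begins. calibration takes no time and is no camera call.
- close_job(): hands the job in; it is judged then, once.
The state is a dict: "time": time; "joint_positions": joint angles; "qd": joint speeds; "joint_torque": joint torques, N m; "position": TCP position; "tool_rot": TCP orientation; "ft_force": force on the tool from outside, world axes, zero at the start; "torque": the same for the moment, N m; "grip_width": opening from 0.0 (shut) to 1.0 (fully open); "grip_force": force on a finger pad.
Only numpy, scipy, OpenCV 4.12 (cv2) and the standard library are available. Lean on these libraries where they do the work, as an engineer would, in place of code of your own. Each camera call takes 0.05 s, during which the arm holds its last target. There are 200 camera calls.

## Working session

There is one attempt and no reset: what is moved stays moved. The work goes in short steps, Python scripts to look and compute and a tool call to move; the robot and the scene stay as the last step left them, time stands still between calls to the robot, and variables do not carry over. Pictures are saved under pics/ and viewed, at most 10 in all, crops included, and the job is handed in when it is done.

Besides the shell and the picture viewer there is one more tool, called after "Emit:" as name(argument=value, ...), one argument or row to a line, values as JSON. send_rows: Moves the arm, as the interface text tells. Its arguments: {"type":"object","properties":{"xyz":{"type":"array"},"dr":{"type":"array"},"jaw":{"type":"number"},"grip_force":{"type":"number"}},"required":["xyz","dr"]}

```bash
mkdir -p pics; ls; python3 - <<'E'
from bench import *
import cv2
s=get_state(); print({k:np.round(v,4).tolist() if 'np' in globals() else v for k,v in s.items()})
for n in("side","top"):
    cv2.imwrite(f"pics/{n}0.png",get_image(n)[:,:,::-1]); print(n,calibration(n))
E
```

```text
pics
{'time': 0.0, 'joint_positions': array([ 1.34006699,  0.32183427, -0.07011822,  1.45164875,  0.0226035 ,
        1.37081247, -0.05691644]), 'qd': array([ 5.95130974e-04, -5.09266168e-04, -6.69105276e-04, -9.47338909e-05,
        8.48701140e-04, -3.23856140e-05,  2.18059734e-04]), 'joint_torque': array([ 8.12949452e-06, -4.91282558e+01, -4.03899942e-01, -3.12527525e+01,
       -6.38879905e-02,  4.36024368e-02,  1.91477634e-04]), 'position': array([ 0.1573812 , -0.63005706,  0.20296768]), 'tool_rot': array([-3.11620079e+00, -3.83458452e-01,  5.08119926e-04]), 'ft_force': array([ 0.39512525, -0.29974147,  0.13004068]), 'torque': array([-0.00583986, -0.00061668,  0.00159227]), 'grip_force': 0.0, 'grip_width': 0.9986946641490504}
side {'vfov': 52.73267213575868, 'cx': 311.90817851683767, 'cy': 199.84333675788392, 'k1': -0.09408129576182522, 'rvec': array([ 2.40389916, -0.33962579,  0.13965836]), 'tvec': array([-0.47169156,  0.16071616,  1.03680584])}
top {'vfov': 53.04473555690353, 'cx': 318.1400257114041, 'cy': 195.8903218240152, 'k1': -0.02734590597044504, 'rvec': array([ 2.03518713, -2.17824561,  0.22959985]), 'tvec': array([-0.00473795,  0.52157843,  0.96174913])}
```

View pics/side0.png

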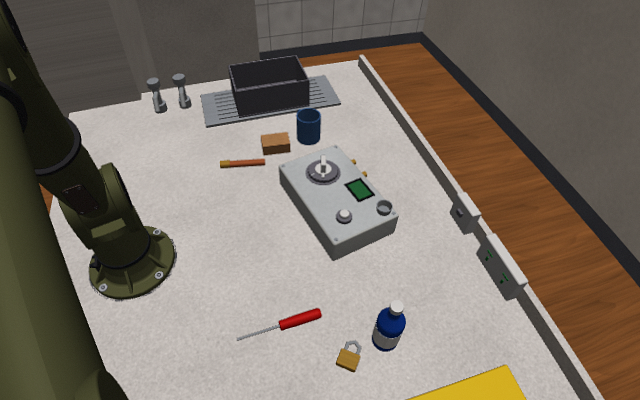

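View pics/top0.png

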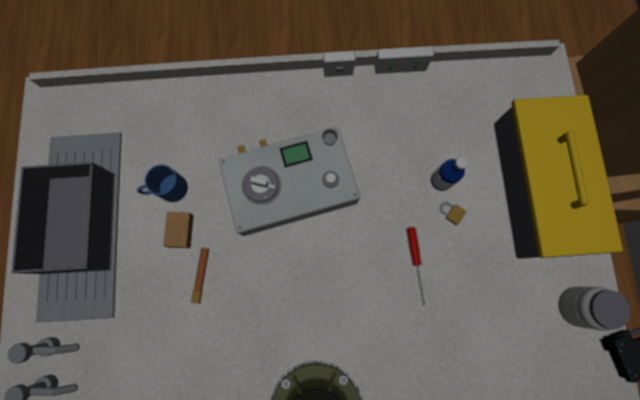

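The side view shows the unit's dial near (323,170), the button near (345,215) and the tin near (384,208). In the top view the dial is near (262,184), the button near (331,180) and the tin near (330,137).

```bash
cat > h.py <<'E'
from bench import *
import cv2, numpy as np
from scipy.spatial.transform import Rotation as R
def cam(n):
    c=calibration(n); f=200/np.tan(np.radians(c['vfov']/2)); Rm=R.from_rotvec(c['rvec']).as_matrix()
    return f,c['cx'],c['cy'],c['k1'],Rm,np.array(c['tvec'])
def ray(n,u,v):
    f,cx,cy,k,Rm,t=cam(n); d=np.array([(u-cx)/f,(v-cy)/f]); p=d.copy()
    for _ in range(20): p=d/(1+k*(p@p))
    return -Rm.T@t, Rm.T@np.array([p[0],p[1],1.])
def onz(n,u,v,z):
    o,d=ray(n,u,v); return o+d*(z-o[2])/d[2]
def tri(a,b):
    (o,d),(p,e)=ray('side',*a),ray('top',*b)
    s=np.linalg.lstsq(np.stack([d,-e],1),p-o,rcond=None)[0]
    x,y=o+s[0]*d,p+s[1]*e; return (x+y)/2,np.linalg.norm(x-y)
def proj(n,P):
    f,cx,cy,k,Rm,t=cam(n); q=Rm@np.array(P)+t; p=q[:2]/q[2]; p=p*(1+k*(p@p)); return p*f+[cx,cy]
E
python3 - <<'E'
import cv2,numpy as np
a=cv2.imread('pics/side0.png')[140:260,270:410]; b=cv2.imread('pics/top0.png')[120:240,215:365]
cv2.imwrite('pics/side0c.png',cv2.resize(a,None,fx=5,fy=5,interpolation=cv2.INTER_CUBIC))
cv2.imwrite('pics/top0c.png',cv2.resize(b,None,fx=5,fy=5,interpolation=cv2.INTER_CUBIC))
E
```

```text
(no output)
```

View pics/side0c.png

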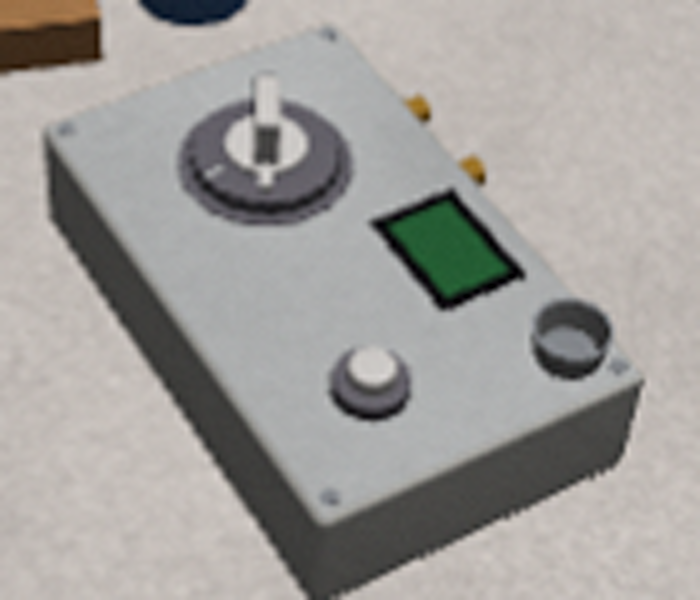

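View pics/top0c.png

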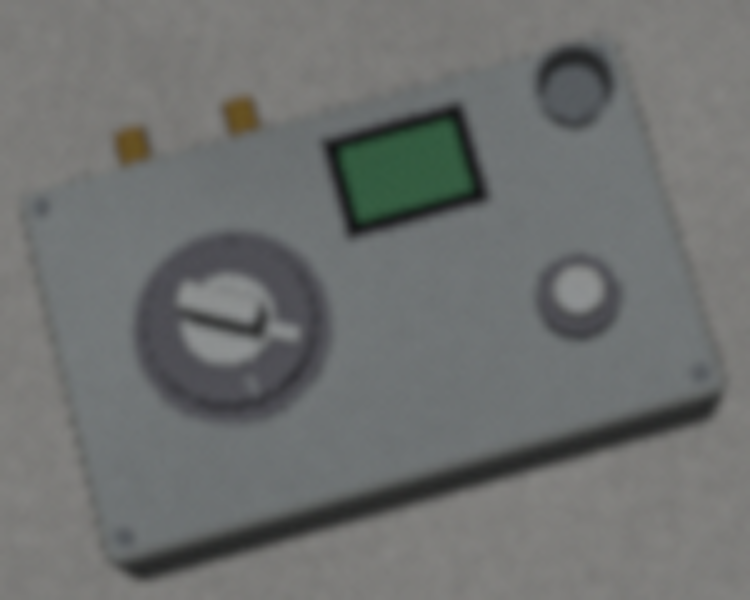

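The side crop shows the button top at crop (373,367), the pointer tip at (266,183) and the ring mark at (215,172). In the top crop they are at (578,288), (298,333) and (252,384). The four lid screws are visible in at least one view. Next I triangulate them.

```bash
cat > m.py <<'E'
from h import *
S=lambda u,v:((u+.5)/5-.5+270,(v+.5)/5-.5+140)
T=lambda u,v:((u+.5)/5-.5+215,(v+.5)/5-.5+120)
for n,a,b in [('button',(373,367),(578,288)),('ptr tip',(266,183),(298,333)),('mark',(215,172),(252,384)),
 ('screwA',(66,130),(125,537)),('screwB',(330,35),(41,207)),('screwC',(330,497),(700,372)),
 ('disp1',(372,222),(350,236)),('disp2',(452,190),(325,142)),('disp3',(525,275),(460,105)),('disp4',(447,308),(487,198))]:
    P,g=tri(S(*a),T(*b)); print(n,np.round(P*1e3,1),'gap %.1f'%(g*1e3))
# screw rectangle on z=80 in both views
for n,f,pts in [('side',S,[(66,130),(330,35),(330,497),(619,367)]),('top',T,[(125,537),(41,207),(700,372)])]:
    Q=np.array([onz(n,*f(*p),.08)[:2] for p in pts])*1e3; print(n,Q.round(1).tolist())
# colour masks: button cap and ring/knob white
for n,x,y,w,h in [('side',270,140,140,120),('top',215,120,150,120)]:
    im=cv2.imread(f'pics/{n}0.png')[y:y+h,x:x+w].astype(int)
    ringm=((im[...,0]-im[...,1]>4)&(im[...,0]<125)).astype(np.uint8)
    cs,_=cv2.findContours(ringm,cv2.RETR_EXTERNAL,cv2.CHAIN_APPROX_NONE)
    for c in sorted(cs,key=cv2.contourArea)[-2:]:
        e=cv2.fitEllipse(cv2.convexHull(c)); u=np.array(e[0])+[x,y]
        print(n,'ell',u.round(1),np.round(e[1],1),[onz(n,*u,z)[:2].round(4).tolist() for z in(.086,.092)])
E
python3 m.py
```

```text
button [554.9 -72.4 100.2] gap 0.7
ptr tip [541.2  65.7 101.7] gap 0.9
mark [519.4  90.3  92.3] gap 0.9
screwA [449.6 156.7  81.5] gap 1.0
screwB [622.2 195.4  79.7] gap 0.4
screwC [ 513.3 -130.4   81.1] gap 0.1
disp1 [594.8  39.4  81.9] gap 0.6
disp2 [645.4  49.5  83. ] gap 0.1
disp3 [661.2 -20.2  81.5] gap 0.5
disp4 [611.3 -30.9  81.5] gap 1.8
side [[449.4, 158.1], [622.3, 195.2], [513.6, -129.7], [685.3, -92.5]]
top [[450.4, 156.9], [621.9, 195.4], [513.5, -130.5]]
side ell [308.1 139.9] [ 8.8 20.1] [[0.5486, 0.2406], [0.5467, 0.2338]]
side ell [322.7 172.2] [24.5 33.9] [[0.55, 0.0953], [0.548, 0.0896]]
top ell [330.1 178.9] [13.4 14.3] [[0.5549, -0.0725], [0.5533, -0.0722]]
top ell [260.9 185.1] [36.5 38.4] [[0.5508, 0.1001], [0.5493, 0.0993]]
```

```bash
cat >> h.py <<'E'
def goal(P,ydeg=None):
    s=get_state(); M=R.from_rotvec(s['tool_rot']); p=s['position']
    print('t %.2f'%s['time'],'pos',np.round(p*1e3,1),'f',np.round(s['ft_force'],2),'tq',np.round(s['torque'],3),'gw %.3f gf %.1f'%(s['grip_width'],s['grip_force']))
    print('shift mm',np.round(M.inv().apply(np.array(P)-p)*1e3,1))
    if ydeg is not None:
        a=np.radians(ydeg); y=np.array([np.cos(a),np.sin(a),0]); z=np.array([0,0,-1.]); G=R.from_matrix(np.stack([np.cross(y,z),y,z],1))
        print('dr',np.round((M.inv()*G).as_rotvec(),4))
E
python3 - <<'E'
from h import *
import bench; print([k for k in dir(bench) if not k.startswith('_')], getattr(bench,'nose_length',None))
goal([.45,-.42,.28],-17.4)
print(onz('top',462,162,.16),onz('side',396,308,.17))
E
```

```text
['MotionError', 'calibration', 'close_job', 'get_image', 'get_state', 'nose_length'] 0.017
t 0.10 pos [ 157.3 -630.1  203. ] f [ 0.36 -0.56 -0.08] tq [-0.047  0.004  0.015] gw 0.999 gf 0.0
shift mm [ 334.9 -133.1  -76.8]
dr [-1.7000e-03 -8.0000e-04 -1.0223e+00]
[ 0.55488865 -0.37802089  0.16      ] [ 0.54951742 -0.37857475  0.17      ]
```

Emit:
send_rows(
  xyz=[
    [0,0,-38],
    [0,0,-77],
    [40,-16,-77],
    [80,-32,-77],
    [120,-48,-77],
    [160,-64,-77],
    [200,-80,-77],
    [240,-96,-77],
    [280,-112,-77],
    [315,-126,-77],
  ],
  dr=[
    [0,0,0],
    [0,0,-0.1],
    [0,0,-0.2],
    [0,0,-0.3],
    [0,0,-0.42],
    [0,0,-0.54],
    [0,0,-0.66],
    [0,0,-0.78],
    [0,0,-0.9],
    [0,0,-1.02],
  ],
)

```text
time: 0.93
position: [0.4289, -0.4339, 0.2808]
tool_rot: [-2.528, -1.864, 0.001]
ft_force: [0.7, -0.6, -0.1]
grip_width: 0.998
grip_force: 0.0
```

```bash
python3 -c "
from h import *
goal([.552,.1007,.25],-17.4)"
```

```text
t 0.93 pos [ 428.9 -433.9  280.8] f [ 0.68 -0.6  -0.14] tq [-0.062 -0.084 -0.008] gw 0.998 gf 0.0
shift mm [547.1 -40.5  30.8]
dr [-0.0005  0.0001  0.0035]
```

Emit:
send_rows(
  xyz=[
    [39,-3,2],
    [78,-6,4],
    [117,-9,6],
    [156,-12,8],
    [195,-14,10],
    [234,-17,12],
    [273,-20,14],
    [312,-23,16],
    [351,-26,18],
    [390,-29,20],
  ],
  dr=[
    [0,0,0],
    [0,0,0],
    [0,0,0],
    [0,0,0],
    [0,0,0],
    [0,0,0],
    [0,0,0],
    [0,0,0],
    [0,0,0],
    [0,0,0],
  ],
)

```text
time: 1.77
position: [0.5174, -0.0531, 0.2608]
tool_rot: [2.534, 1.856, -0.001]
ft_force: [1.1, 0.3, -0.5]
grip_width: 0.998
grip_force: 0.0
```

Emit:
send_rows(
  xyz=[
    [32,-2,2],
    [64,-5,5],
    [96,-7,7],
    [120,-9,9],
    [140,-10,10],
    [152,-11,11],
    [157,-11.5,11],
    [157,-11.5,11],
    [157,-11.5,11],
    [157,-11.5,11],
  ],
  dr=[
    [0,0,0],
    [0,0,0],
    [0,0,0],
    [0,0,0],
    [0,0,0],
    [0,0,0],
    [0,0,0],
    [0,0,0],
    [0,0,0],
    [0,0,0],
  ],
)

```text
time: 2.6
position: [0.5539, 0.0966, 0.2499]
tool_rot: [2.535, 1.854, -0.001]
ft_force: [0.4, -0.5, 0.1]
grip_width: 0.999
grip_force: 0.0
```

```bash
python3 -c "
from h import *
goal([.552,.1007,.121],-17.4)
print(get_state()['joint_positions'].round(2))
for n,x,y in (('side',270,60),('top',200,120)):
    a=get_image(n)[y:y+160,x:x+200,::-1]; cv2.imwrite('pics/%s1.png'%n,cv2.resize(a,None,fx=3,fy=3))
a=np.hstack([cv2.imread('pics/side1.png'),cv2.imread('pics/top1.png')]); cv2.imwrite('pics/both1.png',cv2.resize(a,(800,320)))
"
```

```text
t 2.60 pos [553.9  96.6 249.9] f [ 0.43 -0.53  0.07] tq [ 0.    -0.071 -0.024] gw 0.999 gf 0.0
shift mm [  3.4  -3.1 128.9]
dr [-0.      0.001  -0.0043]
[ 0.48  0.18 -0.79  1.58  0.13  1.43 -0.63]
```

View pics/both1.png

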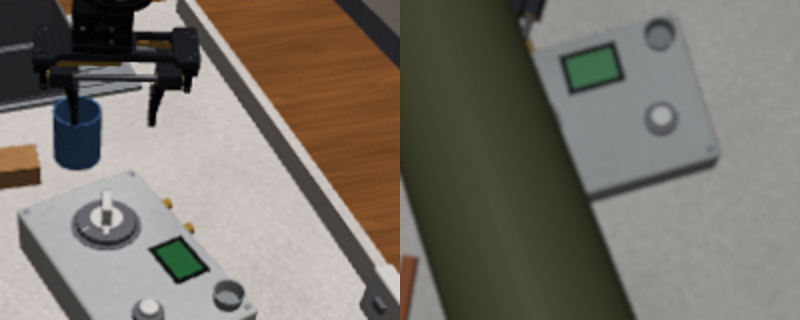

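The side view shows the open gripper squarely above the dial with the pads across the bar, and the path down is clear. In the top view the arm hides the dial. I go down to TCP z = 0.117.

Emit:
send_rows(
  xyz=[
    [3.4,-3,15],
    [3.4,-3,35],
    [3.4,-3,55],
    [3.4,-3,75],
    [3.4,-3,95],
    [3.4,-3,110],
    [3.4,-3,122],
    [3.4,-3,133],
    [3.4,-3,133],
    [3.4,-3,133],
  ],
  dr=[
    [0,0,0],
    [0,0,0],
    [0,0,0],
    [0,0,0],
    [0,0,0],
    [0,0,0],
    [0,0,0],
    [0,0,0],
    [0,0,0],
    [0,0,0],
  ],
)

```text
time: 3.53
position: [0.5521, 0.1022, 0.117]
tool_rot: [-2.534, -1.856, 0.001]
ft_force: [0.6, -0.5, 1.5]
grip_width: 0.999
grip_force: 0.0
```

```bash
python3 -c "
from h import *
goal([.552,.1007,.117],-17.4)
a=get_image('side')[120:240,260:410,::-1]; cv2.imwrite('pics/s2.png',cv2.resize(a,None,fx=4,fy=4,interpolation=2))
for d in (-.0075,0,.0075): print(proj('side',[.552,.1007+d,.13]))
"
```

```text
t 3.53 pos [552.1 102.2 117. ] f [ 0.61 -0.49  1.48] tq [-0.016 -0.1    0.006] gw 0.999 gf 0.0
shift mm [-1.4  0.4 -0. ]
dr [-0.0004  0.0002 -0.0027]
[324.04307791 161.21008637]
[323.225758   159.40133518]
[322.41545051 157.60839931]
```

View pics/s2.png

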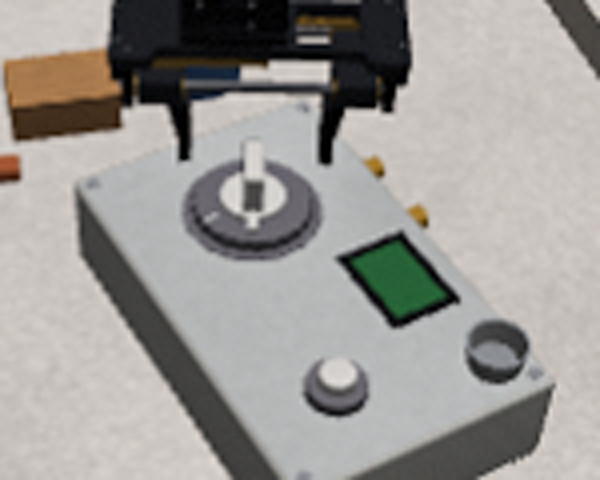

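```bash
python3 -c "
from h import *
s=get_state(); M=R.from_rotvec(s['tool_rot'])
for y in(-.0435,.0435):
  for z in (-.03,0,.017): print(y,z,proj('side',s['position']+M.apply([0,y,z])).round(1))
for z in (.085,.1,.117): print(z, onz('side',305.75,159.5,z).round(4),onz('side',341.5,160.5,z).round(4))
"
```

```text
-0.0435 -0.03 [307.4 153.8]
-0.0435 0 [307.4 161.9]
-0.0435 0.017 [307.4 166.3]
0.0435 -0.03 [339.4 154.5]
0.0435 0 [338.8 162.6]
0.0435 0.017 [338.4 167. ]
0.085 [0.5186 0.1596 0.085 ] [0.6174 0.1275 0.085 ]
0.1 [0.5143 0.1442 0.1   ] [0.6113 0.1126 0.1   ]
0.117 [0.5094 0.1267 0.117 ] [0.6043 0.0958 0.117 ]
```

```bash
python3 -c "
from h import *
p=np.array([.5539,.0966,.2499]); s=get_state(); M=R.from_rotvec(s['tool_rot'])
for y in(-.05,.05): print('prev',y,[proj('side',p+M.apply([0,y,z])).round(1).tolist() for z in(-.01,0,.017)])
g=get_image('side'); q=g.max(2)<45
for c in (range(298,316),range(330,350)):
  print([(u,int(np.where(q[:175,u])[0].max())) for u in c])
print(get_state()['position'])
for u,v in [(305,158),(306,163),(306,167),(341,160),(341,165)]: print(u,v,g[v,u])
"
```

```text
prev -0.05 [[306.0, 122.0], [306.0, 125.2], [306.0, 130.4]]
prev 0.05 [[345.9, 122.9], [345.6, 126.0], [345.2, 131.3]]
[(298, 144), (299, 144), (300, 144), (301, 144), (302, 145), (303, 148), (304, 152), (305, 159), (306, 159), (307, 144), (308, 143), (309, 142), (310, 142), (311, 143), (312, 143), (313, 143), (314, 143), (315, 142)]
[(330, 133), (331, 133), (332, 133), (333, 142), (334, 142), (335, 142), (336, 142), (337, 142), (338, 142), (339, 142), (340, 159), (341, 159), (342, 159), (343, 153), (344, 151), (345, 148), (346, 145), (347, 145), (348, 145), (349, 145)]
[0.55284967 0.1025722  0.11803062]
305 158 [0 0 0]
306 163 [185 187 187]
306 167 [175 175 177]
341 160 [58 58 59]
341 165 [184 186 186]
```

The tips sit about 27 mm higher than stated. That fits linkage fingers, which reach further forward as they close. I half-close the jaw and check before gripping.

Emit:
send_rows(
  xyz=[
    [-1,0,-3],
    [-1.5,0,-3],
    [-1.5,0,-3],
    [-1.5,0,-3],
    [-1.5,0,-3],
    [-1.5,0,-3],
    [-1.5,0,-3],
    [-1.5,0,-3],
    [-1.5,0,-3],
    [-1.5,0,-3],
  ],
  dr=[
    [0,0,0],
    [0,0,0],
    [0,0,0],
    [0,0,0],
    [0,0,0],
    [0,0,0],
    [0,0,0],
    [0,0,0],
    [0,0,0],
    [0,0,0],
  ],
  jaw=28,
  grip_force=10,
)

```text
time: 4.47
position: [0.5516, 0.101, 0.12]
tool_rot: [-2.534, -1.857, 0.0]
ft_force: [-0.0, -0.5, 0.3]
grip_width: 0.356
grip_force: 0.0
```

```bash
python3 -c "
from h import *
goal([.552,.1007,.117],-17.4)
s=get_state(); M=R.from_rotvec(s['tool_rot'])
for y in(-.02,.02): print(y,[proj('side',s['position']+M.apply([0,y,z])).round(1).tolist() for z in(-.01,0,.017)])
a=get_image('side')[120:200,280:370,::-1]; cv2.imwrite('pics/s3.png',cv2.resize(a,None,fx=6,fy=6,interpolation=2))
"
```

```text
t 4.47 pos [551.6 101.  120. ] f [-0.02 -0.55  0.28] tq [-0.03  -0.071 -0.013] gw 0.356 gf 0.0
shift mm [-0.2  0.5  3. ]
dr [-0.0001  0.0001 -0.0023]
-0.02 [[315.8, 159.2], [315.7, 161.9], [315.6, 166.3]]
0.02 [[330.3, 159.5], [330.2, 162.2], [329.9, 166.6]]
```

View pics/s3.png

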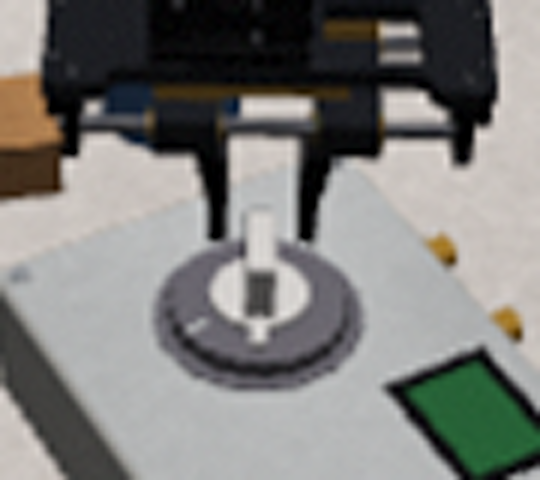

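The picture shows the tips at crop y≈240 (row 160), on each side of the bar, against a predicted row of 166. I check this against the gripper body before closing.

```bash
python3 -c "
from h import *
s=get_state(); M=R.from_rotvec(s['tool_rot']); p=s['position']
f,cx,cy,k,Rm,t=cam('side'); print('cam',(-Rm.T@t).round(3), 'axes',M.as_matrix().round(3).tolist())
for x in(-.0375,0,.0375):
  for y in(-.095,.095): print(x,y,(((proj('side',p+M.apply([x,y,-.053])))-[280,120])*6).round(0))
print('bar',[((proj('side',np.array([.552,.1007,z])+M.apply([x,0,0]))-[280,120])*6).round(0).tolist() for x,z in ((-.02,.13),(.02,.13),(-.02,.099),(-.036,.099))])
print('tips',[((proj('side',p+M.apply([x,y,.017]))-[280,120])*6).round(0).tolist() for x in(-.0095,.0095) for y in(-.015,.015)])
"
```

```text
cam [ 0.288 -0.669  0.89 ] axes [[0.301, 0.954, -0.0], [0.954, -0.301, -0.0], [-0.0, -0.0, -1.0]]
-0.0375 -0.095 [ 43. 218.]
-0.0375 0.095 [479. 228.]
0 -0.095 [ 48. 161.]
0 0.095 [474. 170.]
0.0375 -0.095 [ 53. 106.]
0.0375 0.095 [470. 116.]
bar [[259.0, 267.0], [259.0, 207.0], [257.0, 315.0], [257.0, 340.0]]
tips [[224.0, 292.0], [289.0, 294.0], [225.0, 264.0], [289.0, 265.0]]
```

Emit:
send_rows(
  xyz=[
    [0,0,1],
    [0,0.3,2],
    [0,0.5,3],
    [0,0.5,4],
    [0,0.5,5],
    [0,0.5,5.5],
    [0,0.5,5.5],
    [0,0.5,5.5],
    [0,0.5,5.5],
    [0,0.5,5.5],
  ],
  dr=[
    [0,0,0],
    [0,0,0],
    [0,0,0],
    [0,0,0],
    [0,0,0],
    [0,0,0],
    [0,0,0],
    [0,0,0],
    [0,0,0],
    [0,0,0],
  ],
)

```text
time: 5.35
position: [0.5522, 0.1008, 0.1146]
tool_rot: [2.534, 1.857, 0.0]
ft_force: [-0.4, 0.1, -0.6]
grip_width: 0.319
grip_force: 0.0
```

Emit:
send_rows(
  xyz=[
    [0,0,0],
    [0,0,0],
    [0,0,0],
    [0,0,0],
    [0,0,0],
    [0,0,0],
    [0,0,0],
    [0,0,0],
    [0,0,0],
    [0,0,0],
  ],
  dr=[
    [0,0,0],
    [0,0,0],
    [0,0,0],
    [0,0,0],
    [0,0,0],
    [0,0,0],
    [0,0,0],
    [0,0,0],
    [0,0,0],
    [0,0,0],
  ],
  jaw=8,
  grip_force=8,
)

```text
time: 6.18
position: [0.5521, 0.1008, 0.1145]
tool_rot: [2.534, 1.857, -0.0]
ft_force: [-0.1, -0.6, -0.8]
grip_width: 0.094
grip_force: 0.0
```

```bash
python3 -c "
from h import *
goal([.552,.1007,.117],-17.4)
a=get_image('side')[120:200,280:370,::-1]; cv2.imwrite('pics/s4.png',cv2.resize(a,None,fx=6,fy=6,interpolation=2))
"
```

```text
t 6.18 pos [552.1 100.8 114.5] f [-0.08 -0.56 -0.75] tq [ 0.024 -0.104  0.004] gw 0.094 gf 0.0
shift mm [-0.2 -0.  -2.5]
dr [-0.      0.0001 -0.0023]
```

View pics/s4.png

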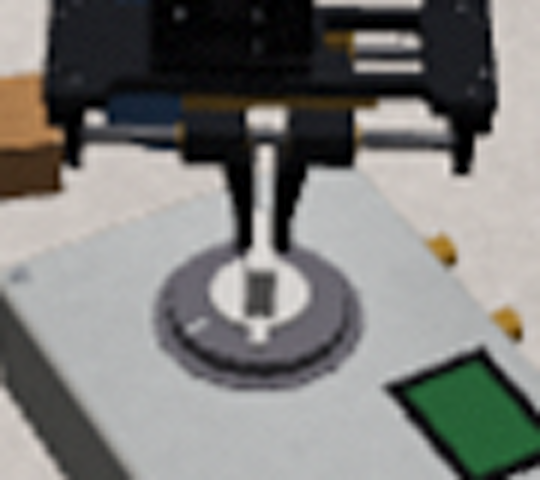

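The jaw shut to 8.2 mm without touching the bar, so the fingers are either above it or behind it. The pixel rows should show which one hides the other.

```bash
python3 -c "
from h import *
g=get_image('side')[...,1]
print('col',list(range(314,336)))
for v in range(142,174): print(v,' '.join('%3d'%x for x in g[v,314:336]))
"
```

```text
col [314, 315, 316, 317, 318, 319, 320, 321, 322, 323, 324, 325, 326, 327, 328, 329, 330, 331, 332, 333, 334, 335]
142  19  19  22  21  19  18  17  50  74  76  73  74  76  60  33  22  24  22  25  22  24  24
143  10  11   9   8   8  10   8  35  38  32  34  37  46  40  23  13  13  13  13  12  13   8
144  11  11  12  10  10  11  17  23  65 141 166 103  30  24  19   7   8  14   9   9   9  11
145  10  10   8  13  10   9  11  24  91 187 219 143  40  22  18  11   9   9   6   9  10   7
146   0   0   2   6   9  13  11  18  84 179 211 137  37  19  12   8  13   7   6   4   3   8
147 109 113  91  39   3  11   8  15 112 187 212 138  37  16  10   5   7  51  68  64  39  25
148 185 186 158  72   0   3   2   0 121 180 199 129  26   9   5   0   0 130 165 163 156 152
149 198 200 192 110   0   2   3   0 111 177 194 124  20   2   2   0  11 160 199 195 195 195
150 194 198 203 138  27   1   5   0 108 181 198 121  11   5   0   0  82 169 192 191 190 190
151 196 188 189 140  44   0   0   0 112 176 196 119   0   4   0   0 141 187 189 185 187 186
152 188 188 188 177  98   0   6   0 109 180 199 118   0   3   0  
[... 1258 characters left out ...]
  68  69  65  89 184 213 211 210 168 113 101 104 101 101
167 109 181 209 210 210 212 175 101  71  73  69  94 183 212 210 210 204 147 101 101 103 106
168 120 188 211 209 208 212 176 102  71  73  70 114 189 212 208 209 215 158  96 101 103 105
169  99 182 213 208 209 212 177 102  71  72  68 122 192 213 209 210 214 157  98 104 102 103
170  96 146 199 212 211 213 165  86  71  71  68 123 193 210 210 214 196 136 101 101 103 103
171 101 100 164 207 212 213 158  79  67  67  64 120 193 211 212 204 154 105 101 101 102 104
172 100  96 108 152 202 218 170 105 113 123  88 138 201 216 195 146 108 100 104 102 102 105
173 136 102  98  97 136 156 163 183 194 196 190 183 180 157 124  98  99 102 103 102 104 105
```

The fingers hide the back of the bar top, so the tips are just above z = 0.130. They really end about 33 mm higher than the nominal nose says. I open, go down in stages watching the force, then regrip.

Emit:
send_rows(
  xyz=[
    [0,0,0],
    [0,0,0],
    [0,0,0],
    [0,0,0],
    [0,0,2],
    [0,0,6],
    [0,0,10],
    [0,0,14],
    [0,0,18],
    [0,0,20],
  ],
  dr=[
    [0,0,0],
    [0,0,0],
    [0,0,0],
    [0,0,0],
    [0,0,0],
    [0,0,0],
    [0,0,0],
    [0,0,0],
    [0,0,0],
    [0,0,0],
  ],
  jaw=30,
)

```text
time: 7.12
position: [0.5516, 0.1007, 0.0936]
tool_rot: [-2.534, -1.857, 0.002]
ft_force: [-0.1, 0.5, 0.8]
grip_width: 0.344
grip_force: 0.0
```

```bash
python3 -c "
from h import *
goal([.552,.1007,.117],-17.4)
a=get_image('side')[120:200,280:370,::-1]; cv2.imwrite('pics/s5.png',cv2.resize(a,None,fx=6,fy=6,interpolation=2))
g=a[...,1]; q=g<30
print([(u+280,int(np.where(q[:60,u])[0].max())+120) for u in range(30,56) if q[:60,u].any()])
"
```

```text
t 7.12 pos [551.6 100.7  93.6] f [-0.15  0.47  0.76] tq [-0.04  -0.065 -0.023] gw 0.344 gf 0.0
shift mm [  0.1   0.3 -23.4]
dr [-0.0011  0.0005 -0.0022]
[(310, 152), (311, 177), (312, 152), (313, 153), (314, 179), (315, 166), (316, 166), (317, 164), (318, 141), (319, 141), (320, 141), (321, 142), (322, 142), (323, 142), (324, 142), (325, 142), (326, 142), (327, 142), (328, 142), (329, 163), (330, 166), (331, 166), (332, 160), (333, 157), (334, 154), (335, 153)]
```

View pics/s5.png

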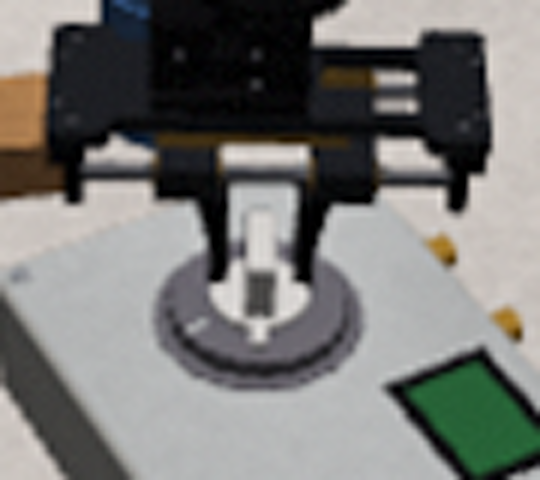

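The tips now reach row 166.5, which puts them at z ≈ 0.110 on either side of the bar, clear of the pointer. I go 5 mm lower and grip.

Emit:
send_rows(
  xyz=[
    [0,0,1],
    [0,0,2],
    [0,0,3],
    [0,0,4],
    [0,0,5],
    [0,0,5],
    [0,0,5],
    [0,0,5],
    [0,0,5],
    [0,0,5],
  ],
  dr=[
    [0,0,0],
    [0,0,0],
    [0,0,0],
    [0,0,0],
    [0,0,0],
    [0,0,0],
    [0,0,0],
    [0,0,0],
    [0,0,0],
    [0,0,0],
  ],
)

```text
time: 8.0
position: [0.5521, 0.1008, 0.0896]
tool_rot: [2.534, 1.857, 0.0]
ft_force: [0.2, -0.3, -0.4]
grip_width: 0.348
grip_force: 0.0
```

```bash
python3 -c "
from h import *
goal([.552,.1007,.0895],-17.4)"
```

```text
t 8.00 pos [552.1 100.8  89.6] f [ 0.21 -0.32 -0.37] tq [-0.008 -0.044  0.004] gw 0.348 gf 0.0
shift mm [-0.2 -0.1  0.1]
dr [ 0.0001  0.     -0.0022]
```

Emit:
send_rows(
  xyz=[
    [0,0,0],
    [0,0,0],
    [0,0,0],
    [0,0,0],
    [0,0,0],
    [0,0,0],
    [0,0,0],
    [0,0,0],
    [0,0,0],
    [0,0,0],
  ],
  dr=[
    [0,0,0],
    [0,0,0],
    [0,0,0],
    [0,0,0],
    [0,0,0],
    [0,0,0],
    [0,0,0],
    [0,0,0],
    [0,0,0],
    [0,0,0],
  ],
  jaw=5,
  grip_force=15,
)

```text
time: 8.83
position: [0.5519, 0.1009, 0.0895]
tool_rot: [-2.534, -1.857, 0.001]
ft_force: [-2.0, 1.1, 0.6]
grip_width: 0.16
grip_force: 15.0
```

```bash
python3 -c "
from h import *
goal([.552,.1007,.0895],-17.4)"
```

```text
t 8.83 pos [551.9 100.9  89.5] f [-1.99  1.15  0.56] tq [0.023 0.221 0.022] gw 0.160 gf 15.0
shift mm [-0.2  0.1  0. ]
dr [-0.0003  0.0002 -0.0022]
```

The bar is gripped at 13.9 mm. A light 9 N grip also caps the torque at roughly 0.2 N m. I turn clockwise 0.33 rad, since the stop is at least 0.4 rad away.

Emit:
send_rows(
  xyz=[
    [0,-0.3,0],
    [0,-0.3,0],
    [0,-0.3,0],
    [0,-0.3,0],
    [0,-0.3,0],
    [0,-0.3,0],
    [0,-0.3,0],
    [0,-0.3,0],
    [0,-0.3,0],
    [0,-0.3,0],
  ],
  dr=[
    [0,0,0],
    [0,0,0.04],
    [0,0,0.08],
    [0,0,0.12],
    [0,0,0.17],
    [0,0,0.22],
    [0,0,0.27],
    [0,0,0.31],
    [0,0,0.33],
    [0,0,0.33],
  ],
  grip_force=9,
)

```text
time: 9.67
position: [0.5517, 0.101, 0.0895]
tool_rot: [2.805, 1.415, -0.0]
ft_force: [-1.9, 0.2, 1.8]
grip_width: 0.16
grip_force: 9.0
```

```bash
cat > st.py <<'E'
from h import *
T=[];F=[]
for i in range(4):
    s=get_state(); T.append(s['torque']); F.append(s['ft_force']); get_image('side')
s=get_state(); y=R.from_rotvec(s['tool_rot']).apply([0,1,0]); z=R.from_rotvec(s['tool_rot']).apply([0,0,1])
print('t %.2f'%s['time'],'pos',np.round(s['position']*1e3,1),'yaw %.4f'%np.arctan2(y[1],y[0]),'tz',np.round(np.array(T)[:,2],3),'mean %.3f'%np.mean(T,0)[2],'F',np.mean(F,0).round(2),'gw %.2f gf %.1f'%(s['grip_width']*87,s['grip_force']),'q7 %.2f'%s['joint_positions'][6])
E
python3 st.py
```

```text
t 9.87 pos [551.7 101.   89.5] yaw -0.6353 tz [ 0.01  -0.021  0.023  0.036] mean 0.012 F [-2.1   0.19  1.65] gw 13.65 gf 9.0 q7 -1.03
```

Emit:
send_rows(
  xyz=[
    [0,0,0],
    [0,0,0],
    [0,0,0],
    [0,0,0],
    [0,0,0],
    [0,0,0],
    [0,0,0],
    [0,0,0],
    [0,0,0],
    [0,0,0],
  ],
  dr=[
    [0,0,0.01],
    [0,0,0.02],
    [0,0,0.03],
    [0,0,0.04],
    [0,0,0.05],
    [0,0,0.06],
    [0,0,0.07],
    [0,0,0.08],
    [0,0,0.08],
    [0,0,0.08],
  ],
)

```text
time: 10.7
position: [0.5516, 0.1011, 0.0895]
tool_rot: [-2.859, -1.302, 0.001]
ft_force: [-3.8, 0.4, 3.4]
grip_width: 0.161
grip_force: 9.0
```

```bash
python3 st.py
```

```text
t 10.90 pos [551.6 101.1  89.5] yaw -0.7159 tz [-0.014 -0.04  -0.033 -0.015] mean -0.025 F [-3.95  0.93  3.51] gw 14.10 gf 9.0 q7 -1.11
```

Emit:
send_rows(
  xyz=[
    [-0.2,-0.3,-0.2],
    [-0.4,-0.5,-0.4],
    [-0.4,-0.5,-0.5],
    [-0.4,-0.5,-0.5],
    [-0.4,-0.5,-0.5],
    [-0.4,-0.5,-0.5],
    [-0.4,-0.5,-0.5],
    [-0.4,-0.5,-0.5],
    [-0.4,-0.5,-0.5],
    [-0.4,-0.5,-0.5],
  ],
  dr=[
    [0,0,0],
    [0,0,0],
    [0,0,0],
    [0,0,0.01],
    [0,0,0.02],
    [0,0,0.03],
    [0,0,0.04],
    [0,0,0.045],
    [0,0,0.045],
    [0,0,0.045],
  ],
)

```text
time: 11.73
position: [0.5515, 0.1011, 0.0896]
tool_rot: [-2.887, -1.237, -0.001]
ft_force: [3.6, 2.9, -10.5]
grip_width: 0.158
grip_force: 9.0
```

```bash
python3 st.py
```

```text
t 11.93 pos [551.5 101.1  89.6] yaw -0.7610 tz [-0.027  0.003  0.001  0.01 ] mean -0.003 F [  4.04   3.32 -10.4 ] gw 14.13 gf 9.0 q7 -1.15
```

Emit:
send_rows(
  xyz=[
    [0.2,0,0.2],
    [0.35,0.05,0.37],
    [0.35,0.05,0.37],
    [0.35,0.05,0.37],
    [0.35,0.05,0.37],
    [0.35,0.05,0.37],
    [0.35,0.05,0.37],
    [0.35,0.05,0.37],
    [0.35,0.05,0.37],
    [0.35,0.05,0.37],
  ],
  dr=[
    [0,0,0],
    [0,0,0],
    [0,0,0],
    [0,0,0.01],
    [0,0,0.02],
    [0,0,0.03],
    [0,0,0.04],
    [0,0,0.045],
    [0,0,0.045],
    [0,0,0.045],
  ],
)

```text
time: 12.77
position: [0.5514, 0.1011, 0.0896]
tool_rot: [2.915, 1.172, -0.0]
ft_force: [2.8, 2.2, -8.3]
grip_width: 0.159
grip_force: 9.0
```

```bash
python3 st.py
```

```text
t 12.97 pos [551.4 101.1  89.6] yaw -0.8060 tz [ 0.027  0.081 -0.007 -0.045] mean 0.014 F [ 2.56  2.32 -8.61] gw 13.97 gf 9.0 q7 -1.19
```

Emit:
send_rows(
  xyz=[
    [0.1,0,0.1],
    [0.1,0,0.2],
    [0.1,0,0.2],
    [0.1,0,0.2],
    [0.1,0,0.2],
    [0.1,0,0.2],
    [0.1,0,0.2],
    [0.1,0,0.2],
    [0.1,0,0.2],
    [0.1,0,0.2],
  ],
  dr=[
    [0,0,0.01],
    [0,0,0.015],
    [0,0,0.02],
    [0,0,0.025],
    [0,0,0.03],
    [0,0,0.035],
    [0,0,0.04],
    [0,0,0.045],
    [0,0,0.045],
    [0,0,0.045],
  ],
)

```text
time: 13.8
position: [0.5514, 0.1012, 0.0896]
tool_rot: [2.94, 1.106, -0.0]
ft_force: [-0.5, 1.2, -3.4]
grip_width: 0.16
grip_force: 9.0
```

```bash
python3 st.py
```

```text
t 14.00 pos [551.4 101.2  89.6] yaw -0.8510 tz [ 0.049 -0.03  -0.007  0.004] mean 0.004 F [ 0.01  1.31 -3.47] gw 13.93 gf 9.0 q7 -1.24
```

Emit:
send_rows(
  xyz=[
    [0,0,0.1],
    [0,0,0.1],
    [0,0,0.1],
    [0,0,0.1],
    [0,0,0.1],
    [0,0,0.1],
    [0,0,0.1],
    [0,0,0.1],
    [0,0,0.1],
    [0,0,0.1],
  ],
  dr=[
    [0,0,0.01],
    [0,0,0.015],
    [0,0,0.02],
    [0,0,0.025],
    [0,0,0.03],
    [0,0,0.035],
    [0,0,0.04],
    [0,0,0.045],
    [0,0,0.045],
    [0,0,0.045],
  ],
)

```text
time: 14.83
position: [0.5514, 0.1012, 0.0895]
tool_rot: [2.964, 1.04, -0.0]
ft_force: [-3.6, 1.4, 2.5]
grip_width: 0.158
grip_force: 9.0
```

```bash
python3 st.py
```

```text
t 15.03 pos [551.5 101.2  89.5] yaw -0.8960 tz [-0.042  0.003 -0.001 -0.017] mean -0.014 F [-3.42  0.94  2.53] gw 14.04 gf 9.0 q7 -1.28
```

Emit:
send_rows(
  xyz=[
    [-0.2,-0.2,0],
    [-0.2,-0.2,0],
    [-0.2,-0.2,0],
    [-0.2,-0.2,0],
    [-0.2,-0.2,0],
    [-0.2,-0.2,0],
    [-0.2,-0.2,0],
    [-0.2,-0.2,0],
    [-0.2,-0.2,0],
    [-0.2,-0.2,0],
  ],
  dr=[
    [0,0,0.01],
    [0,0,0.015],
    [0,0,0.02],
    [0,0,0.025],
    [0,0,0.03],
    [0,0,0.035],
    [0,0,0.04],
    [0,0,0.045],
    [0,0,0.045],
    [0,0,0.045],
  ],
)

```text
time: 15.87
position: [0.5514, 0.1013, 0.0895]
tool_rot: [2.987, 0.973, 0.0]
ft_force: [-2.9, 0.8, 4.2]
grip_width: 0.161
grip_force: 9.0
```

```bash
python3 st.py
```

```text
t 16.07 pos [551.4 101.2  89.5] yaw -0.9411 tz [ 0.028  0.037 -0.02   0.003] mean 0.012 F [-2.84  0.44  4.44] gw 13.92 gf 9.0 q7 -1.32
```

Emit:
send_rows(
  xyz=[
    [-0.2,-0.2,-0.1],
    [-0.2,-0.2,-0.1],
    [-0.2,-0.2,-0.1],
    [-0.2,-0.2,-0.1],
    [-0.2,-0.2,-0.1],
    [-0.2,-0.2,-0.1],
    [-0.2,-0.2,-0.1],
    [-0.2,-0.2,-0.1],
    [-0.2,-0.2,-0.1],
    [-0.2,-0.2,-0.1],
  ],
  dr=[
    [0,0,0.01],
    [0,0,0.015],
    [0,0,0.02],
    [0,0,0.025],
    [0,0,0.03],
    [0,0,0.035],
    [0,0,0.04],
    [0,0,0.045],
    [0,0,0.045],
    [0,0,0.045],
  ],
)

```text
time: 16.9
position: [0.5513, 0.1013, 0.0895]
tool_rot: [3.008, 0.905, 0.001]
ft_force: [0.4, 0.5, 2.8]
grip_width: 0.163
grip_force: 9.0
```

```bash
python3 st.py
```

```text
t 17.10 pos [551.3 101.3  89.5] yaw -0.9861 tz [-0.037 -0.011  0.015  0.001] mean -0.008 F [1.29 0.44 2.65] gw 13.98 gf 9.0 q7 -1.36
```

Emit:
send_rows(
  xyz=[
    [0,0,-0.1],
    [0,0,-0.1],
    [0,0,-0.1],
    [0,0,-0.1],
    [0,0,-0.1],
    [0,0,-0.1],
    [0,0,-0.1],
    [0,0,-0.1],
    [0,0,-0.1],
    [0,0,-0.1],
  ],
  dr=[
    [0,0,0.01],
    [0,0,0.015],
    [0,0,0.02],
    [0,0,0.025],
    [0,0,0.03],
    [0,0,0.035],
    [0,0,0.04],
    [0,0,0.045],
    [0,0,0.045],
    [0,0,0.045],
  ],
)

```text
time: 17.93
position: [0.5512, 0.1013, 0.0896]
tool_rot: [3.028, 0.837, 0.001]
ft_force: [3.4, 1.0, -2.4]
grip_width: 0.161
grip_force: 9.0
```

```bash
python3 st.py
```

```text
t 18.13 pos [551.2 101.3  89.5] yaw -1.0310 tz [-0.025 -0.011  0.019  0.039] mean 0.006 F [ 4.31  0.92 -1.08] gw 14.12 gf 9.0 q7 -1.41
```

Emit:
send_rows(
  xyz=[
    [0.2,0.1,0],
    [0.2,0.1,0],
    [0.2,0.1,0],
    [0.2,0.1,0],
    [0.2,0.1,0],
    [0.2,0.1,0],
    [0.2,0.1,0],
    [0.2,0.1,0],
    [0.2,0.1,0],
    [0.2,0.1,0],
  ],
  dr=[
    [0,0,0.01],
    [0,0,0.015],
    [0,0,0.02],
    [0,0,0.025],
    [0,0,0.03],
    [0,0,0.035],
    [0,0,0.04],
    [0,0,0.045],
    [0,0,0.045],
    [0,0,0.045],
  ],
)

```text
time: 18.97
position: [0.5512, 0.1014, 0.0895]
tool_rot: [-3.046, -0.769, -0.0]
ft_force: [4.5, 1.7, -0.8]
grip_width: 0.158
grip_force: 9.0
```

```bash
python3 st.py
```

```text
t 19.17 pos [551.2 101.4  89.5] yaw -1.0760 tz [-0.026 -0.006  0.005  0.001] mean -0.006 F [ 4.48  1.07 -1.06] gw 13.67 gf 9.0 q7 -1.45
```

Emit:
send_rows(
  xyz=[
    [0.2,0.1,0],
    [0.2,0.1,0],
    [0.2,0.1,0],
    [0.2,0.1,0],
    [0.2,0.1,0],
    [0.2,0.1,0],
    [0.2,0.1,0],
    [0.2,0.1,0],
    [0.2,0.1,0],
    [0.2,0.1,0],
  ],
  dr=[
    [0,0,0.01],
    [0,0,0.015],
    [0,0,0.02],
    [0,0,0.025],
    [0,0,0.03],
    [0,0,0.035],
    [0,0,0.04],
    [0,0,0.045],
    [0,0,0.045],
    [0,0,0.045],
  ],
)

```text
time: 20.0
position: [0.5512, 0.1014, 0.0895]
tool_rot: [-3.062, -0.7, 0.001]
ft_force: [2.1, 1.9, 0.8]
grip_width: 0.161
grip_force: 9.0
```

```bash
python3 st.py
```

```text
t 20.20 pos [551.2 101.4  89.5] yaw -1.1210 tz [ 0.051  0.03   0.006 -0.023] mean 0.016 F [1.75 1.72 0.58] gw 13.83 gf 9.0 q7 -1.49
```

Emit:
send_rows(
  xyz=[
    [0.1,0,0],
    [0.1,0,0],
    [0.1,0,0],
    [0.1,0,0],
    [0.1,0,0],
    [0.1,0,0],
    [0.1,0,0],
    [0.1,0,0],
    [0.1,0,0],
    [0.1,0,0],
  ],
  dr=[
    [0,0,0.01],
    [0,0,0.015],
    [0,0,0.02],
    [0,0,0.025],
    [0,0,0.03],
    [0,0,0.035],
    [0,0,0.04],
    [0,0,0.045],
    [0,0,0.045],
    [0,0,0.045],
  ],
)

```text
time: 21.03
position: [0.5513, 0.1014, 0.0895]
tool_rot: [3.077, 0.632, -0.001]
ft_force: [-1.1, 2.0, 3.1]
grip_width: 0.159
grip_force: 9.0
```

```bash
python3 st.py
```

```text
t 21.23 pos [551.3 101.4  89.5] yaw -1.1659 tz [0.037 0.018 0.041 0.047] mean 0.036 F [-0.93  2.13  2.49] gw 13.99 gf 9.0 q7 -1.54
```

Emit:
send_rows(
  xyz=[
    [0,0,0],
    [0,0,0],
    [0,0,0],
    [0,0,0],
    [0,0,0],
    [0,0,0],
    [0,0,0],
    [0,0,0],
    [0,0,0],
    [0,0,0],
  ],
  dr=[
    [0,0,0.005],
    [0,0,0.01],
    [0,0,0.015],
    [0,0,0.02],
    [0,0,0.02],
    [0,0,0.02],
    [0,0,0.02],
    [0,0,0.02],
    [0,0,0.02],
    [0,0,0.02],
  ],
)

```text
time: 22.07
position: [0.5513, 0.1015, 0.0895]
tool_rot: [-3.084, -0.601, 0.001]
ft_force: [-2.3, 2.0, 4.0]
grip_width: 0.162
grip_force: 9.0
```

```bash
python3 st.py
```

```text
t 22.27 pos [551.3 101.4  89.5] yaw -1.1860 tz [0.17  0.135 0.136 0.166] mean 0.152 F [-2.8   2.36  3.94] gw 14.28 gf 9.0 q7 -1.56
```

The torque jumped to 0.15 N m, so the knob is on the stop at roughly 4 N. I add a small 0.008 rad, hold, then read again.

Emit:
send_rows(
  xyz=[
    [0,0,0],
    [0,0,0],
    [0,0,0],
    [0,0,0],
    [0,0,0],
    [0,0,0],
    [0,0,0],
    [0,0,0],
    [0,0,0],
    [0,0,0],
  ],
  dr=[
    [0,0,0.004],
    [0,0,0.008],
    [0,0,0.008],
    [0,0,0.008],
    [0,0,0.008],
    [0,0,0.008],
    [0,0,0.008],
    [0,0,0.008],
    [0,0,0.008],
    [0,0,0.008],
  ],
)

```text
time: 23.1
position: [0.5513, 0.1014, 0.0895]
tool_rot: [-3.086, -0.588, 0.001]
ft_force: [-3.7, 1.9, 4.2]
grip_width: 0.16
grip_force: 9.0
```

```bash
python3 st.py
```

```text
t 23.30 pos [551.3 101.4  89.5] yaw -1.1939 tz [0.202 0.178 0.21  0.114] mean 0.176 F [-4.4   2.09  4.17] gw 14.25 gf 9.0 q7 -1.56
```

Emit:
send_rows(
  xyz=[
    [0,0,0],
    [0,0,0],
    [0,0,0],
    [0,0,0],
    [0,0,0],
    [0,0,0],
    [0,0,0],
    [0,0,0],
    [0,0,0],
    [0,0,0],
  ],
  dr=[
    [0,0,0],
    [0,0,0],
    [0,0,0],
    [0,0,0],
    [0,0,0],
    [0,0,0],
    [0,0,0],
    [0,0,0],
    [0,0,0],
    [0,0,0],
  ],
  jaw=40,
)

```text
time: 24.13
position: [0.5515, 0.1014, 0.0895]
tool_rot: [3.086, 0.589, 0.0]
ft_force: [0.1, 0.0, 0.1]
grip_width: 0.462
grip_force: 0.0
```

```bash
python3 st.py
```

```text
t 24.33 pos [551.5 101.4  89.6] yaw -1.1940 tz [ 0.006  0.006  0.036 -0.027] mean 0.005 F [ 0.09 -0.47  0.06] gw 39.74 gf 0.0 q7 -1.56
```

Emit:
send_rows(
  xyz=[
    [0,0,-5],
    [0,0,-12],
    [0,0,-22],
    [0,0,-34],
    [0,0,-46],
    [0,0,-58],
    [0,0,-66],
    [0,0,-70],
    [0,0,-70],
    [0,0,-70],
  ],
  dr=[
    [0,0,0],
    [0,0,0],
    [0,0,0],
    [0,0,0],
    [0,0,0],
    [0,0,0],
    [0,0,0],
    [0,0,0],
    [0,0,0],
    [0,0,0],
  ],
)

```text
time: 25.17
position: [0.5514, 0.1013, 0.1595]
tool_rot: [3.086, 0.588, -0.0]
ft_force: [0.3, 0.1, 0.4]
grip_width: 0.456
grip_force: 0.0
```

```bash
python3 -c "
from h import *
goal([.5549,-.0725,.16],-68.4)
g=get_image('side')[...,::-1]; a=g[130:235,285:390]; cv2.imwrite('pics/s6.png',cv2.resize(a,None,fx=5,fy=5,interpolation=2))"
```

```text
t 25.17 pos [551.4 101.3 159.5] f [0.35 0.15 0.35] tq [-0.001  0.005 -0.059] gw 0.456 gf 0.0
shift mm [-60.7 162.9  -0.4]
dr [ 0.0002  0.0002 -0.0003]
```

View pics/s6.png

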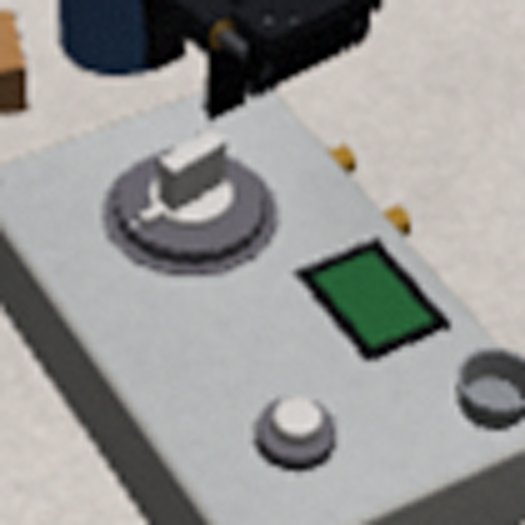

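The knob is free and its pointer has turned to about crop (150,213). The ring mark is still near (138,222), where it was. Now I move over the button with the jaw closed.

Emit:
send_rows(
  xyz=[
    [-8,20,0],
    [-18,48,0],
    [-30,80,0],
    [-42,112,0],
    [-52,140,0],
    [-58,156,0],
    [-60.5,162.5,0],
    [-60.5,162.5,0],
    [-60.5,162.5,0],
    [-60.5,162.5,0],
  ],
  dr=[
    [0,0,0],
    [0,0,0],
    [0,0,0],
    [0,0,0],
    [0,0,0],
    [0,0,0],
    [0,0,0],
    [0,0,0],
    [0,0,0],
    [0,0,0],
  ],
  jaw=0,
)

```text
time: 26.05
position: [0.555, -0.0695, 0.1594]
tool_rot: [-3.084, -0.593, 0.0]
ft_force: [-0.3, 0.5, -0.5]
grip_width: 0.005
grip_force: 0.0
```

```bash
python3 -c "
from h import *
goal([.5549,-.0725,.123],-68.4)"
```

```text
t 26.05 pos [555.  -69.5 159.4] f [-0.26  0.45 -0.55] tq [ 0.027 -0.05   0.028] gw 0.005 gf 0.0
shift mm [-1.3  2.8 36.4]
dr [-0.0011 -0.0001  0.0028]
```

Emit:
send_rows(
  xyz=[
    [0,0,6],
    [0,0,14],
    [0,0,22],
    [0,0,30],
    [0,0,35],
    [0,0,38],
    [0,0,38],
    [0,0,38],
    [0,0,38],
    [0,0,38],
  ],
  dr=[
    [0,0,0],
    [0,0,0],
    [0,0,0],
    [0,0,0],
    [0,0,0],
    [0,0,0],
    [0,0,0],
    [0,0,0],
    [0,0,0],
    [0,0,0],
  ],
)

```text
time: 26.88
position: [0.5554, -0.0721, 0.122]
tool_rot: [3.086, 0.588, 0.001]
ft_force: [-0.3, -0.1, 0.3]
grip_width: 0.006
grip_force: 0.0
```

Emit:
send_rows(
  xyz=[
    [0,0,3],
    [0,0,6],
    [0,0,9],
    [0,0,12],
    [0,0,15],
    [0,0,18],
    [0,0,20],
    [0,0,20],
    [0,0,20],
    [0,0,20],
  ],
  dr=[
    [0,0,0],
    [0,0,0],
    [0,0,0],
    [0,0,0],
    [0,0,0],
    [0,0,0],
    [0,0,0],
    [0,0,0],
    [0,0,0],
    [0,0,0],
  ],
)

```text
time: 27.72
position: [0.5552, -0.072, 0.1017]
tool_rot: [3.086, 0.588, 0.0]
ft_force: [0.7, -1.4, -0.5]
grip_width: 0.005
grip_force: 0.0
```

```bash
python3 -c "
from h import *
goal([.5549,-.0725,.0857],-68.4)
g=get_image('side')[...,1]; q=g<25
print([(u,int(np.where(q[150:225,u])[0].max())+150) for u in range(334,356) if q[150:225,u].any()])
s=get_state(); M=R.from_rotvec(s['tool_rot'])
print([proj('side',s['position']+M.apply([x,0,-.016])).round(1).tolist() for x in(-.0095,.0095)], proj('side',[.5549,-.0725,.102]))"
```

```text
t 27.72 pos [555.2 -72.  101.7] f [ 0.68 -1.41 -0.55] tq [-0.026 -0.003 -0.006] gw 0.005 gf 0.0
shift mm [-0.5  0.4 16. ]
dr [ 0.0002 -0.0002 -0.0002]
[(334, 192), (335, 187), (336, 180), (337, 191), (338, 196), (339, 197), (340, 222), (341, 208), (342, 208), (343, 209), (344, 223), (345, 223), (346, 209), (347, 209), (348, 222), (349, 207), (350, 207), (351, 199), (352, 199), (353, 195), (354, 196), (355, 197)]
[[342.0, 210.2], [347.7, 206.6]] [344.38269675 212.53851005]
```

Emit:
send_rows(
  xyz=[
    [0,0,4],
    [0,0,8],
    [0,0,11],
    [0,0,13],
    [0,0,15],
    [0,0,17],
    [0,0,18],
    [0,0,18],
    [0,0,18],
    [0,0,18],
  ],
  dr=[
    [0,0,0],
    [0,0,0],
    [0,0,0],
    [0,0,0],
    [0,0,0],
    [0,0,0],
    [0,0,0],
    [0,0,0],
    [0,0,0],
    [0,0,0],
  ],
)

```text
time: 28.6
position: [0.555, -0.072, 0.0837]
tool_rot: [3.086, 0.588, -0.0]
ft_force: [-0.7, 0.5, 1.5]
grip_width: 0.006
grip_force: 0.7
```

```bash
python3 st.py
```

```text
t 28.80 pos [555.  -72.   83.7] yaw -1.1940 tz [-0.025  0.022  0.009 -0.017] mean -0.003 F [-0.93  0.65  1.18] gw 0.42 gf 0.7 q7 -1.23
```

Emit:
send_rows(
  xyz=[
    [0,0,0.5],
    [0,0,1],
    [0,0,1.5],
    [0,0,2],
    [0,0,2.5],
    [0,0,2.5],
    [0,0,2.5],
    [0,0,2.5],
    [0,0,2.5],
    [0,0,2.5],
  ],
  dr=[
    [0,0,0],
    [0,0,0],
    [0,0,0],
    [0,0,0],
    [0,0,0],
    [0,0,0],
    [0,0,0],
    [0,0,0],
    [0,0,0],
    [0,0,0],
  ],
)

```text
time: 29.63
position: [0.5551, -0.072, 0.0811]
tool_rot: [3.086, 0.588, -0.0]
ft_force: [-1.8, -0.3, 3.0]
grip_width: 0.007
grip_force: 1.5
```

```bash
python3 st.py
```

```text
t 29.83 pos [555.1 -72.   81.1] yaw -1.1940 tz [-0.013 -0.033  0.032  0.025] mean 0.003 F [-1.52 -0.07  2.78] gw 0.65 gf 1.5 q7 -1.23
```

Spring force 2.8 N, up about 0.65 N/mm, so I keep going to the end stop.

Emit:
send_rows(
  xyz=[
    [0,0,0.5],
    [0,0,1],
    [0,0,1.5],
    [0,0,2],
    [0,0,2.3],
    [0,0,2.5],
    [0,0,2.5],
    [0,0,2.5],
    [0,0,2.5],
    [0,0,2.5],
  ],
  dr=[
    [0,0,0],
    [0,0,0],
    [0,0,0],
    [0,0,0],
    [0,0,0],
    [0,0,0],
    [0,0,0],
    [0,0,0],
    [0,0,0],
    [0,0,0],
  ],
)

```text
time: 30.67
position: [0.5551, -0.072, 0.0786]
tool_rot: [3.086, 0.588, -0.0]
ft_force: [-0.6, 0.8, 4.2]
grip_width: 0.0
grip_force: 2.2
```

```bash
python3 st.py
```

```text
t 30.87 pos [555.1 -72.   78.6] yaw -1.1940 tz [ 0.015 -0.022  0.037 -0.004] mean 0.006 F [-1.96  0.55  4.32] gw 0.62 gf 2.2 q7 -1.23
```

Emit:
send_rows(
  xyz=[
    [0,0,0.3],
    [0,0,0.6],
    [0,0,0.9],
    [0,0,1.2],
    [0,0,1.4],
    [0,0,1.4],
    [0,0,1.4],
    [0,0,1.4],
    [0,0,1.4],
    [0,0,1.4],
  ],
  dr=[
    [0,0,0],
    [0,0,0],
    [0,0,0],
    [0,0,0],
    [0,0,0],
    [0,0,0],
    [0,0,0],
    [0,0,0],
    [0,0,0],
    [0,0,0],
  ],
)

```text
time: 31.7
position: [0.5551, -0.072, 0.0779]
tool_rot: [3.086, 0.588, -0.0]
ft_force: [-3.6, 0.4, 9.0]
grip_width: 0.003
grip_force: 4.5
```

```bash
python3 st.py
```

```text
t 31.90 pos [555.1 -72.   77.9] yaw -1.1939 tz [ 0.013 -0.053  0.037  0.075] mean 0.018 F [-4.05  0.23  8.52] gw 0.61 gf 4.5 q7 -1.23
```

The force jumped to 8.5 N and the tool stopped short at 77.9 mm, so the button is all the way in and held. I retreat upward.

Emit:
send_rows(
  xyz=[
    [0,0,-2],
    [0,0,-5],
    [0,0,-9],
    [0,0,-15],
    [0,0,-25],
    [0,0,-40],
    [0,0,-60],
    [0,0,-75],
    [0,0,-80],
    [0,0,-80],
  ],
  dr=[
    [0,0,0],
    [0,0,0],
    [0,0,0],
    [0,0,0],
    [0,0,0],
    [0,0,0],
    [0,0,0],
    [0,0,0],
    [0,0,0],
    [0,0,0],
  ],
)

```text
time: 32.73
position: [0.5563, -0.0722, 0.1591]
tool_rot: [3.084, 0.588, 0.005]
ft_force: [0.6, 0.3, -0.8]
grip_width: 0.005
grip_force: 0.0
```

Emit:
send_rows(
  xyz=[
    [0,0,0],
    [0,0,0],
    [0,0,0],
    [0,0,0],
    [0,0,0],
    [0,0,0],
    [0,0,0],
    [0,0,0],
    [0,0,0],
    [0,0,0],
  ],
  dr=[
    [0,0,0],
    [0,0,0],
    [0,0,0],
    [0,0,0],
    [0,0,0],
    [0,0,0],
    [0,0,0],
    [0,0,0],
    [0,0,0],
    [0,0,0],
  ],
)

```text
time: 33.57
position: [0.5551, -0.072, 0.1572]
tool_rot: [3.086, 0.588, 0.0]
ft_force: [0.3, 0.2, -0.7]
grip_width: 0.01
grip_force: 0.0
```

```bash
python3 -c "
from h import *
goal([.5549,-.0725,.15],-68.4)
print(close_job())"
```

```text
t 33.57 pos [555.1 -72.  157.2] f [ 0.26  0.18 -0.7 ] tq [-0.012 -0.007 -0.008] gw 0.010 gf 0.0
shift mm [-0.4  0.4  7.2]
dr [ 0.0001 -0.     -0.0002]
the job is handed in; nothing more can be done
None
```

I turned the knob clockwise onto the hidden stop (about 5 N, estimated from wrist torque), let go, pressed the button to its end stop, backed off and handed the job in at 33.6 s; the ring mark looked unmoved after I let go of the knob, but no verdict came back and I took no picture after the button press.

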